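Unlock and pull the spent filter of a fume extractor

TASK

The fume extractor's filter is spent. Slide the orange grip of its lock outward, past the catch, until you feel the end stop, without ramming it, so that the lock stays open by itself; then draw the green-edged filter cassette up out of its sloping slot and stand it in either compartment of the blue bin, green edge up, letting go only when it is down on the bin's floor. Leave the lock open, and do not shove the extractor or the other things on the bench.

Things in the scene. Friction and masses are not known exactly. Their poses are not given: they have to be found in the camera images.
- extractor: Bench-top fume extractor, 6 kg, loose on rubber feet (about 35 N sideways shoves it): blue and grey box 260 mm deep (x), 380 mm wide (y). Its top is a grey deck sloping up at 30 degrees from the front edge (102 mm high, near the robot) to the back edge (252 mm high). Origin: centre of its underside; x to its back, y to its left, z up.
- bay: Slot in the deck: 17 mm wide (x), 154 mm long (y), 112 mm deep (-z). Origin: middle of its mouth, in the deck's plane; z square to the deck (leaning 30 degrees from vertical to the front), x up the slope, y to the left along the slot. The deck is flat for 100 mm up and down the slope. Left of the slot two rails 14 mm high (x = +-16.5 to +-22.5 mm, y = 83 to 247 mm) guide the lock.
- lock (a joint): Travel (m) of the lock along bay +y: 0 shut, as it starts. Its rigid end stop, a dark block 24 mm high bolted across the rails, is set anywhere from 44 to 80 mm of travel: feel for it; over 30 N rams it. A spring pulls the lock shut (2 to 4 N, drag 1 N). From 15 to 7 mm before the stop a catch resists (10 N in all), then drives the lock to the stop and holds it; let go earlier, it springs shut.
- lock_grip (a point): Grip of the lock: upright orange bar, 18 mm thick (x), 45 mm long (y), from 34 to 72 mm above the deck. This point: its middle, 56 mm above the deck, axes as the bay's. At bay x = 0, y = 123 mm when shut; it moves with the lock. Below it a steel carriage (30 x 60 mm, top 34 mm above the deck) whose nose reaches 38 mm over the cassette's left end when shut, 2.5 mm above it.
- cassette: Spent filter cassette: stiff flat panel 14 mm thick (its x), 150 mm wide (y), 136 mm tall (z), 0.25 to 0.5 kg, metal frame, grey pleats, green top edge 26 mm high. It stands loosely in the slot, axes as the bay's, its green edge 24 mm out of the deck. Origin: middle of its lower edge. It comes out only along the slot's sloping z, with the lock open.
- cassette_edge (a point): Middle of the cassette's green top edge, 136 mm along z from its origin.
- bin: Blue open bin, fixed, 210 mm long (its x), 125 mm wide (y), 80 mm high, walls and floor 4 mm. A full-height wall along x splits it into two compartments 202 x 56 mm inside, centred at y = +30 and -30 mm. Origin: centre of its underside, z up. Stands left or right of the extractor; a red tray of sockets stands on the other side.
- bottle: Bystander: black bottle with red label and cap, radius 34 mm, 170 mm high, loose; origin under its centre.
- spare: Bystander: small orange case 110 x 50 x 35 mm, loose; origin under its centre.
- wrench: Bystander: steel wrench 190 mm long lying behind the extractor, loose.
There are look-alikes about, which are no part of the job. What is meant by the cassette is not brown or pink, and is the larger of those in its own colour.

How it is judged:
By the outcome, as a careful person would: the job done as asked, in the order asked, and still so for the second after the job is handed in, with the robot touching nothing.
It also fails if it takes over 54 s, if anything falls off the work surface, if the arm or the gripper's body presses on something with over 40 N, if the wrist force passes 120 N, or if a joint passes its speed limit or range.

ROBOT

A 6-joint arm with a two-finger parallel gripper is mounted at the origin on the work surface. World frame = base frame: x ahead of the robot, y to its left, z up, the work surface at z = 0. Lengths are in mm, angles in rad, forces in N, time in s.
With the tool pointing down it reaches from about 350 to 975 mm from the base axis. Payload 7.1 kg.
Tool frame: the origin (TCP) lies on the front face of the gripper's body, between the roots of the fingers; the fingertips stand 80 mm ahead of it and the grasp point (between the pads) lies 61 mm ahead of it (env.tips_ahead is the distance from the TCP to the fingertips, in mm); z points along the fingers, y is the line along which they close (so a half turn about z gives the same grasp; the last joint's range is limited). The gripper opens to 88 mm and grips with 3 to 60 N. Pads are 20 mm wide; open, the fingers measure 115 mm over their backs; the gripper's body (75 mm by 178 mm) begins 61 mm behind the grasp point.
Start: joints at [-1.352, 0.423, 1.63, -0, 1.089, -0.019], TCP at [147.248, -607.391, 302.675] pointing down, gripper open.
Joint ranges: [-3, 3], [-0.9, 2.11], [0.09, 2.58], [-1.31, 4.45], [0.11, 2.69], [-2.54, 2.54]. Speed limits (rad/s): [2.39, 2.39, 3.01, 3.14, 3.14, 3.14].

INTERFACE

Orientations are given as a unit quaternion [x, y, z, w].
In Python, from station import env, set_gripper, viewer, workorder gives the robot as it stands. Calls block until the motion is done:
- env.reach(position, orientation): joint-space move of the TCP to a pose.
- env.move_l(position, rot=None, rate=150, f_stop=None): straight line of the TCP; rot=None keeps the orientation; rate is the mean speed in mm/s. With f_stop (N) it stops when the force on the tool has changed by that much, and returns True; else False.
- env.move_joints(angles): joint-space move.
- set_gripper(opening): finger opening in mm; the grip force is fixed at half the most; returns when the fingers have stopped.
- env.hold(seconds).
- env.ik(position, orientation): joint angles nearest the present ones, or None.
- env.read_state(): the state.
- viewer.camera(name): name is "scene" or "top" or "wrist"; returns the picture (480x640x3 uint8, blue, green, red); there is no depth.
- viewer.camera_params(name): a dict with "fx", "fy", "cx", "cy" (pixels), "pose" (4x4, takes a point from camera to world coordinates); the wrist camera has in their place "tool_from_camera" (4x4, takes a point from camera to tool coordinates, whose origin is the TCP and whose axes are the flange's). Camera axes: x right, y up, looking along -z (the intrinsics and any distortion apply to the point x, -y, -z); pixel columns grow to the right and rows downward; lengths in mm; the calibration is good to about 2 mm. A picture is of the moment at which its call begins: read the wrist's pose just before it. camera_params takes no time and is no camera call.
A pose or a line that the arm cannot do raises env.IKError and nothing moves.
- workorder.sign_off(): hands the job in; it is judged then, once.
The state is a dict: "time_s": time; "qpos": joint angles; "dq": joint speeds; "tau": joint torques, N m; "tool_pos": TCP position; "orientation": TCP orientation; "force": force on the tool from outside, world axes, zero at the start; "wrist_torque": the same for the moment, N m; "width": finger opening in mm; "grip_force": force on a finger pad.
Only numpy, scipy, OpenCV 4.12 (cv2) and the standard library are available. Lean on these libraries where they do the work, as an engineer would, in place of code of your own. Each camera call takes 0.05 s, during which the arm holds its last target. There are 200 camera calls.

## Working session

There is one attempt and no reset: what is moved stays moved. The work goes in short steps, each a Python script; the robot and the scene stay as the last script left them, time stands still between calls to the robot, and variables do not carry over. Pictures are saved under pics/ and viewed, at most 10 in all, crops included, and the job is handed in when it is done.

```bash
ls; mkdir -p pics; python3 - <<'E'
from station import env, viewer
import cv2, numpy as np
for n in("scene","top"):
    cv2.imwrite(f"pics/{n}0.png",viewer.camera(n))
    p=viewer.camera_params(n); print(n,{k:(np.round(v,3).tolist() if not isinstance(v,str) else v) for k,v in p.items()})
p=viewer.camera_params("wrist");print({k:np.round(v,3).tolist() for k,v in p.items()})
print(env.read_state())
E
```

```text
pics
scene {'fx': 483.385, 'fy': 483.385, 'cx': 317.226, 'cy': 238.811, 'pose': [[0.664, -0.469, 0.583, 1169.762], [0.748, 0.418, -0.516, -633.743], [-0.002, 0.778, 0.628, 920.171], [0.0, 0.0, 0.0, 1.0]]}
top {'fx': 455.88, 'fy': 455.88, 'cx': 314.128, 'cy': 234.535, 'pose': [[-0.025, 0.995, -0.101, 366.457], [-1.0, -0.027, -0.016, -14.459], [-0.019, 0.101, 0.995, 1164.175], [0.0, 0.0, 0.0, 1.0]]}
{'fx': 381.05, 'fy': 381.05, 'cx': 318.116, 'cy': 236.438, 'tool_from_camera': [[0.0, 0.956, 0.292, 80.131], [1.0, -0.0, 0.0, -1.328], [0.0, 0.292, -0.956, -81.858], [0.0, 0.0, 0.0, 1.0]]}
{'time_s': 0.1, 'qpos': array([-1.35201053e+00,  4.23756696e-01,  1.63059150e+00,  6.79480179e-05,
        1.08862762e+00, -1.89584464e-02]), 'dq': array([-0.00122671, -0.00097471, -0.00201474,  0.00058352, -0.00041332,
        0.00032889]), 'tau': array([ 7.28945743e-04, -5.45612419e+01, -2.74325269e+01,  6.45769620e-02,
        1.88031374e-02, -3.57299803e-05]), 'tool_pos': array([ 147.17329337, -607.02342343,  301.99286438]), 'orientation': array([ 9.92944658e-01,  1.18576670e-01, -3.90438050e-05, -6.91133585e-04]), 'force': array([ 0.39500297, -0.18090099, -0.22560834]), 'wrist_torque': array([-0.01260881, -0.00914443, -0.01253559]), 'grip_force': 0.0, 'width': 87.88310955182091}
```

View pics/scene0.png

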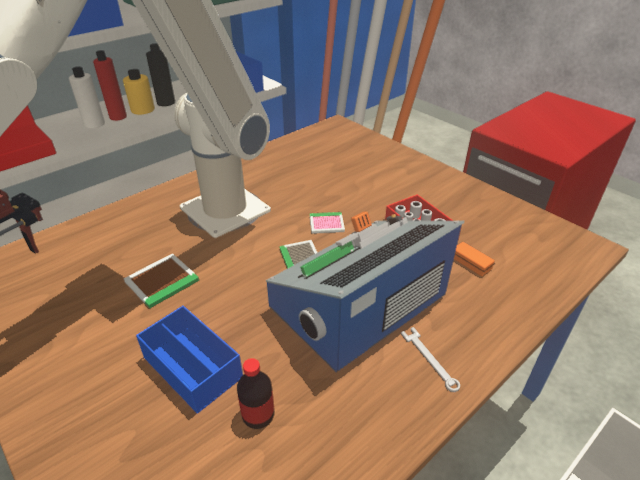

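View pics/top0.png

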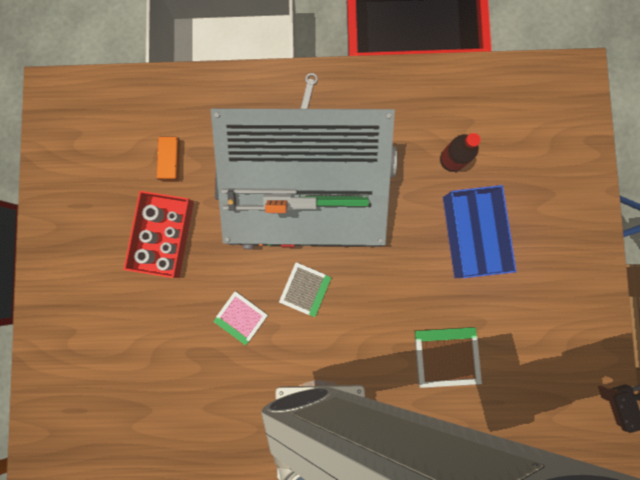

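The scene view shows the extractor with green cassette edge (~330,262), bin (190,357), bottle and look-alikes. The top view shows the green edge at (343,201), orange grip (275,206), a dark stop near (231,201), the deck corners (213,110), (394,110), (388,245), (222,244), and the bin at (480,231), on the robot's right.

```bash
cat > h.py <<'E'
import numpy as np, cv2
from scipy.spatial.transform import Rotation as R
from station import env, viewer, set_gripper
def cam(n, st=None):
    p=viewer.camera_params(n)
    if n=="wrist":
        T=np.eye(4);T[:3,:3]=R.from_quat(st["orientation"]).as_matrix();T[:3,3]=st["tool_pos"]
        p["pose"]=T@np.array(p["tool_from_camera"])
    return p
def ray(p,uv):
    uv=np.atleast_2d(uv).astype(float)
    d=np.c_[(uv[:,0]-p["cx"])/p["fx"],-(uv[:,1]-p["cy"])/p["fy"],-np.ones(len(uv))]
    M=np.array(p["pose"]); return M[:3,3],d@M[:3,:3].T
def onplane(p,uv,pt,n):
    o,d=ray(p,uv); n=np.array(n,float)
    return o+d*(((np.array(pt)-o)@n)/(d@n))[:,None]
def onz(p,uv,z): return onplane(p,uv,[0,0,z],[0,0,1])
def proj(p,X):
    M=np.linalg.inv(np.array(p["pose"])); c=np.atleast_2d(X)@M[:3,:3].T+M[:3,3]
    return np.c_[p["cx"]+p["fx"]*c[:,0]/-c[:,2],p["cy"]-p["fy"]*c[:,1]/-c[:,2]]
def mask(im,lo,hi): return cv2.inRange(cv2.cvtColor(im,cv2.COLOR_BGR2HSV),lo,hi)
def blobs(m,amin=60):
    cs,_=cv2.findContours(m,cv2.RETR_EXTERNAL,cv2.CHAIN_APPROX_NONE)
    return sorted([c for c in cs if cv2.contourArea(c)>amin],key=cv2.contourArea,reverse=True)
GREEN=((50,100,50),(75,255,255)); ORANGE=((5,170,120),(16,255,255)); BLUE=((105,150,60),(125,255,255))
E
python3 - <<'E'
from h import *
np.set_printoptions(precision=1,suppress=True)
im=cv2.imread("pics/top0.png");p=cam("top")
cv2.imwrite("pics/crop1.png",cv2.resize(im[95:260,195:410],None,fx=3.6,fy=3.6,interpolation=cv2.INTER_CUBIC))
for z,uv in((252,[(213,110),(394,110)]),(102,[(222,244),(388,245)])): print(z,onz(p,uv,z))
for nm,c in(("g",GREEN),("o",ORANGE),("b",BLUE)):
    for b in blobs(mask(im,*c)):
        r=cv2.minAreaRect(b); print(nm,cv2.contourArea(b),r)
        if nm=="b": print(cv2.boxPoints(r), onz(p,cv2.boxPoints(r),80))
im=cv2.imread("pics/scene0.png");p=cam("scene")
for nm,c in(("g",GREEN),("o",ORANGE),("b",BLUE)):
    for b in blobs(mask(im,*c)): print("scene",nm,cv2.contourArea(b),cv2.minAreaRect(b))
E
```

```text
252 [[ 724.8  203.6  252. ]
 [ 712.6 -171.   252. ]]
102 [[ 457.9  219.3  102. ]
 [ 445.1 -168.9  102. ]]
g 533.5 ((445.1488952636719, 334.1058044433594), (10.383062362670898, 60.18753433227539), 86.72950744628906)
g 394.5 ((342.5, 200.5), (51.0, 9.0), 0.0)
g 232.5 ((319.7485046386719, 295.6035461425781), (6.615384578704834, 42.53847122192383), 22.61986541748047)
g 187.0 ((230.9272918701172, 330.42010498046875), (39.617218017578125, 5.931990146636963), 36.38435363769531)
o 773.5 ((167.0, 157.5), (41.0, 20.0), 90.0)
o 120.0 ((275.4965515136719, 208.0413818359375), (19.266551971435547, 7.474093914031982), 4.763641834259033)
b 1176.0 ((488.3564758300781, 231.60299682617188), (84.40642547607422, 16.154529571533203), 80.90972137451172)
[[473.7 191.2]
 [489.7 188.7]
 [503.  272. ]
 [487.  274.6]] [[ 570.5 -382.3   80. ]
 [ 575.6 -420.7   80. ]
 [ 375.9 -439.1   80. ]
 [ 370.8 -401.5   80. ]]
b 1137.0 ((464.6528015136719, 234.40480041503906), (83.61553192138672, 15.729449272155762), 81.7028579711914)
[[450.8 194.2]
 [466.4 191.9]
 [478.5 274.6]
 [462.9 276.9]] [[ 564.9 -327.4   80. ]
 [ 569
[... 219 characters left out ...]
258.2912902832031), (10.836567878723145, 55.87605285644531), 61.69924545288086)
scene g 110.5 ((285.87933349609375, 255.94825744628906), (22.097745895385742, 6.127945899963379), 68.19859313964844)
scene o 484.0 ((472.8529052734375, 258.9117431640625), (40.473663330078125, 19.207839965820312), 30.963754653930664)
scene o 181.5 ((362.1751708984375, 220.40444946289062), (14.764607429504395, 15.562695503234863), 61.38954162597656)
scene b 5906.0 ((189.81788635253906, 354.76287841796875), (101.620361328125, 69.34284210205078), 46.30195236206055)
scene b 900.0 ((96.0, 13.999998092651367), (30.594114303588867, 45.891170501708984), 78.69007110595703)
scene b 890.5 ((310.0, 26.0), (52.0, 34.0), 90.0)
```

View pics/crop1.png

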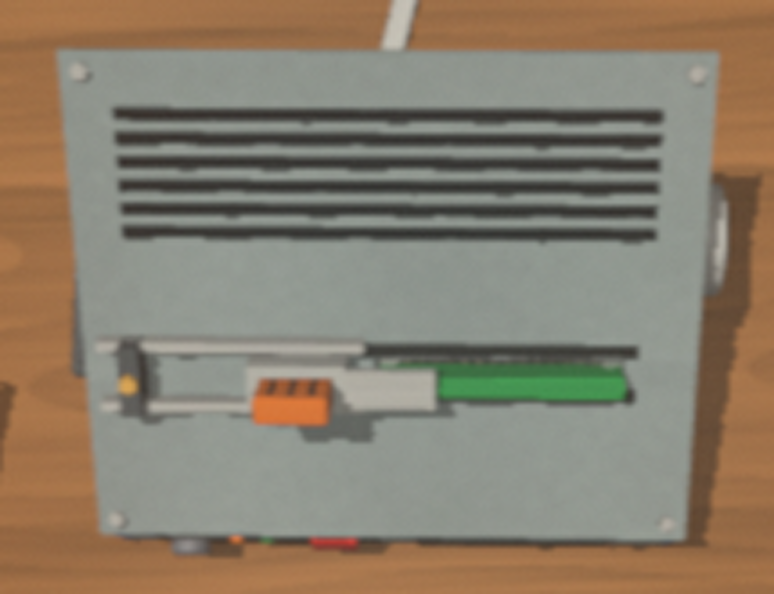

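The crop shows the stop block at crop x≈130, the carriage from x≈246, the slot's right end at (637,352) and the green edge from 440 to 627. I'll compute a first bay pose and check reach for both gripper orientations.

```bash
python3 - <<'E'
from h import *
np.set_printoptions(precision=3,suppress=True)
p=cam("top")
yaw=-0.033
Rb=R.from_euler("z",yaw)*R.from_euler("y",-30,degrees=True)   # bay axes
B=Rb.as_matrix(); n=B[:,2]
deckpt=(onz(p,[(222,244),(388,245)],102).mean(0)+onz(p,[(213,110),(394,110)],252).mean(0))/2
f=lambda c:(195+c[0]/3.6,95+c[1]/3.6)
se=onplane(p,f((637,352)),deckpt,n)[0]; bay0=se-B@np.array([8.5,-77,0])
print("bay",B,bay0,"deckpt",deckpt)
# green top-edge right end, at 24 mm ; stop right face top 24mm; grip top 72mm ; carriage left end 34mm
for nm,c,h in(("green R",(625,385),24),("nose",(437,390),34),("carr L",(246,390),34),("stop R",(143,380),24),("grip L",(255,405),72),("grip R",(330,405),72),("rail far end L",(97,346),14)):
    print(nm,(onplane(p,f(c),bay0+n*h,n)[0]-bay0)@B)
for s in(1,-1):
    Q=R.from_matrix(np.c_[s*B[:,1],s*B[:,0],-n])
    for nm,l in(("view",[0,40,220]),("grip",[0,123,117]),("gripopen",[0,200,117]),("cass",[0,0,84]),("up",[0,0,220])):
        print(s,nm,env.ik(bay0+B@np.array(l),Q.as_quat()))
    for t in(0,1):
        a=0.09+np.pi*t; Qb=R.from_matrix(np.c_[[np.cos(a),np.sin(a),0],[np.sin(a),-np.cos(a),0],[0,0,-1]])
        print("bin",t,env.ik([470,-370,201],Qb.as_quat()),env.ik([470,-370,350],Qb.as_quat()))
E
```

```text
bay [[ 0.866  0.033 -0.5  ]
 [-0.029  0.999  0.016]
 [ 0.5    0.     0.866]] [552.889 -51.942 159.791] deckpt [585.113  20.755 177.   ]
green R [ -4.367 -68.075  24.   ]
nose [-4.418 45.872 34.   ]
carr L [ -4.951 161.276  34.   ]
stop R [ -2.46  225.333  24.   ]
grip L [ -0.121 151.166  72.   ]
grip R [  0.09  107.473  72.   ]
rail far end L [ 15.825 253.978  14.   ]
1 view [-0.05  -0.069  2.204  0.018  0.483 -0.031]
1 grip [ 0.167  0.201  2.178 -0.387  0.266  0.548]
1 gripopen [ 0.35   0.234  2.13  -0.594  0.34   0.903]
1 cass [-0.147  0.27   2.183  0.329  0.177 -0.424]
1 up [-0.171 -0.066  2.202  0.146  0.491 -0.249]
bin 0 [-0.687  0.515  1.756 -0.     0.87   0.794] [-0.687  0.334  1.648 -0.     1.16   0.794]
bin 1 [-0.687  0.515  1.756 -0.     0.87  -2.348] [-0.687  0.334  1.648 -0.     1.16  -2.348]
-1 view None
-1 grip None
-1 gripopen [ 0.35   0.234  2.13  -0.594  0.34  -2.239]
-1 cass None
-1 up None
bin 0 [-0.687  0.515  1.756 -0.     0.87   0.794] [-0.687  0.334  1.648 -0.     1.16   0.794]
bin 1 [-0.687  0.515  1.756 -0.     0.87  -2.348] [-0.687  0.334  1.648 -0.     1.16  -2.348]
```

```bash
cat >> h.py <<'E'
B=(R.from_euler("z",-0.033)*R.from_euler("y",-30,degrees=True)).as_matrix(); bay0=np.array([552.9,-51.9,159.8])
def toolq(B): return R.from_matrix(np.c_[B[:,1],B[:,0],-B[:,2]]).as_quat()
E
python3 - <<'E'
from h import *
import json
env.reach(bay0+B@np.array([0,60,220]),toolq(B)); env.hold(0.2)
st=env.read_state(); im=viewer.camera("wrist"); cv2.imwrite("pics/w1.png",im)
json.dump({k:np.array(v).tolist() for k,v in st.items()},open("w1.json","w"))
print(st["time_s"],st["tool_pos"],st["force"])
E
```

```text
2.7917 [445.09161074  11.31280839 350.29020528] [-0.90440158 -0.12046566 -0.60303723]
```

View pics/w1.png

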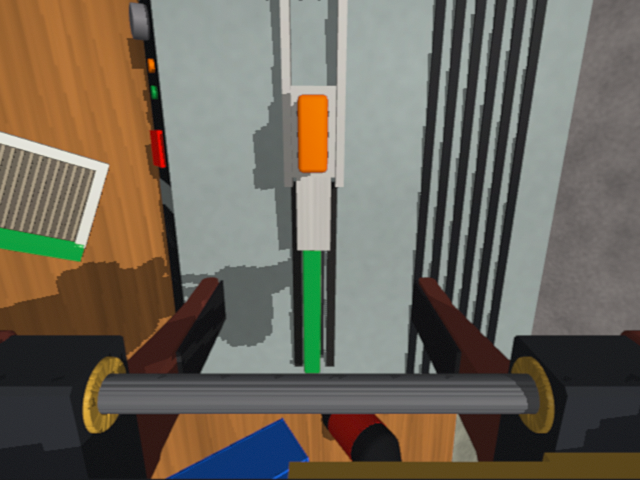

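The wrist view shows the green edge at u≈303–321, v 250–372, the orange grip at (313,133), the slot at u≈295–334 with its right end at v≈365, and the rails at u≈285 and 341.

```bash
python3 - <<'E'
from h import *
import json
np.set_printoptions(precision=2,suppress=True)
st={k:np.array(v) for k,v in json.load(open("w1.json")).items()}
im=cv2.imread("pics/w1.png"); p=cam("wrist",st)
loc=lambda uv,h:(onplane(p,uv,bay0+B[:,2]*h,B[:,2])-bay0)@B
g=mask(im,*GREEN); o=mask(im,*ORANGE)
def rows(m,r0,r1,u0,u1,h,nm):
    L=[];Rr=[]
    for v in range(r0,r1,4):
        c=np.flatnonzero(m[v,u0:u1]); 
        if len(c): L.append((u0+c[0],v+.5)); Rr.append((u0+c[-1]+1,v+.5))
    a,b=loc(L,h),loc(Rr,h); m_=(a+b)/2; f=np.polyfit(m_[:,1],m_[:,0],1)
    print(nm,"width",np.median((b-a)[:,0]),"slope",f[0],"x at y=0",f[1],"x mean",m_[:,0].mean())
rows(g,256,366,290,335,24,"green"); rows(o,103,165,290,335,72,"grip")
ob=[b for b in blobs(o) if 290<b[:,0,0].mean()<335][0]; x,y,w,h=cv2.boundingRect(ob); print(x,y,w,h)
print("grip ends",loc([(x+w/2,y),(x+w/2,y+h)],72))
gb=[b for b in blobs(g) if 290<b[:,0,0].mean()<335][0]; x,y,w,h=cv2.boundingRect(gb); print(x,y,w,h)
print("green ends",loc([(x+w/2,y),(x+w/2,y+h)],24))
print("slot R corners",loc([(293,365),(334,365)],0))
gr=cv2.cvtColor(im,cv2.COLOR_BGR2GRAY)
for v in (300,330,355): print(v,gr[v,286:342])
for v in (20,50,75): print(v,gr[v,274:354])
# triangulate grip top centre, scene+top+wrist
def tri(obs):
    A=np.zeros((3,3));b=np.zeros(3)
    for o_,d in obs:
        d=d/np.linalg.norm(d);P=np.eye(3)-np.outer(d,d);A+=P;b+=P@o_
    return np.linalg.solve(A,b)
pt,ps=cam("top"),cam("scene")
f=lambda c:(195+c[0]/3.6,95+c[1]/3.6)
def one(p,uv): a,d=ray(p,uv); return a,d[0]
M=cv2.moments(ob); print("tri grip(top mid)",(tri([one(p,(M['m10']/M['m00'],M['m01']/M['m00'])),one(pt,f((292,386)))])-bay0)@B)
for b in blobs(mask(cv2.imread("pics/scene0.png"),*ORANGE),10): print("scene o",cv2.boundingRect(b))
print("pred",proj(ps,bay0+np.array([[0,123,72],[0,100,72],[0,145,72],[0,-75,24],[0,37,24]])@B.T))
E
python3 -c "
import cv2;im=cv2.imread('pics/scene0.png')[195:305,255:395];cv2.imwrite('pics/crop2.png',cv2.resize(im,None,fx=5,fy=5,interpolation=cv2.INTER_CUBIC))"
```

```text
green width 14.348524062740255 slope 0.0030099003219393873 x at y=0 -5.487272702289766 x mean -5.508569468082399
grip width 17.088132043769065 slope 0.009205654617817081 x at y=0 -4.844490030036544 x mean -3.614572310433668
298 95 30 78
grip ends [[ -3.31 154.81  72.  ]
 [ -3.52 110.85  72.  ]]
302 251 19 123
green ends [[ -5.66  44.7   24.  ]
 [ -6.3  -66.69  24.  ]]
slot R corners [[-23.85 -74.88   0.  ]
 [ 13.98 -74.87   0.  ]]
300 [158 158 160 158 138 103  81  53  27  22  25  24  23  22  23  32  55  78
  92 102 104 103 101 102 103 105 101 103 104 103 105 103 104 102  94  67
  46  53  78  94  83  49  36  37  39  39  37  33  56 114 156 160 158 156
 157 157]
330 [158 158 160 155 133 103  93  78  40  20  23  23  25  21  21  34  68  93
  96  98 102 102 103 104 103 100 103 104 101 106 103 104 104  95  74  43
  46  95 139 130  79  40  36  38  40  41  38  42  78 127 155 158 157 157
 156 158]
355 [159 158 160 160 158 137 102  80  54  28  22  24  24  25  21  28  56  78
  90  99 101 103 103 103 104 102 104 104 102 102 103 103 103 102  90  73
  68  80  93  86  62  42  38  38  38  37  33  49 
[... 506 characters left out ...]
1 161
 161 161 162 162 162 162 162 160 160 160 160 160 161 162 159 140 107  97
  99  99 100  99 100 100 100  95 100 145 191 201 199 198 198 198 198 195
 181 168 167 167 168 167 168 168]
75 [ 96  99 100  99  99  97 106 152 190 197 196 195 194 196 194 178 144 136
 159 164 164 163 164 163 164 164 164 163 162 160 161 161 160 162 160 159
 160 160 159 159 160 161 160 160 160 160 161 161 160 161 163 163 145 109
  98 100 101 100 100 101 100  97 107 153 193 200 198 197 197 198 198 188
 173 167 166 167 167 166 167 167]
tri grip(top mid) [ -4.36 133.27  28.96]
scene o (456, 243, 38, 33)
scene o (352, 212, 19, 19)
pred [[357.61 215.88]
 [350.69 219.48]
 [364.11 212.5 ]
 [300.29 268.66]
 [337.35 248.28]]
```

View pics/crop2.png

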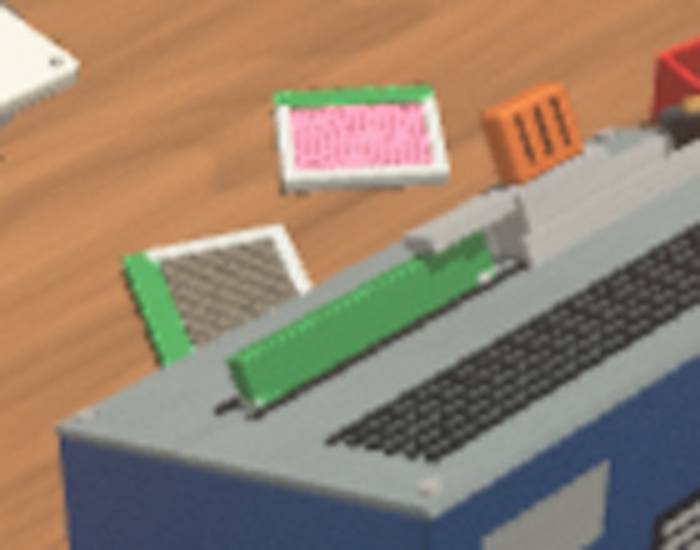

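The crop shows the grip's back top edge at crop (497,125)–(570,87) and the cassette's right-end top corners near (230,360) and (247,373). My slot-end reading was off, because dark strips flank the slot. I'll refit the bay origin and yaw from known points in all three views.

```bash
python3 - <<'E'
from h import *
import json
from scipy.optimize import least_squares
np.set_printoptions(precision=2,suppress=True)
st={k:np.array(v) for k,v in json.load(open("w1.json")).items()}
pw,pt,ps=cam("wrist",st),cam("top"),cam("scene")
t=lambda a,b:(195+a/3.6,95+b/3.6); s=lambda a,b:(255+a/5,195+b/5)
N=np.nan
obs=[(pw,(9,100.5,72),(328,173)),(pw,(-9,100.5,72),(298,173)),(pw,(9,145.5,72),(328,95)),(pw,(-9,145.5,72),(298,95)),
 (pw,(0,37,34),(N,250.5)),(pw,(-1.5,20,24),(312,N)),(pw,(-1.5,-60,24),(312,N)),
 (pt,(-9,145.5,72),t(254,423)),(pt,(-9,100.5,72),t(330,424)),(pt,(9,145.5,72),t(260,N)),(pt,(-8.5,-75,24),t(626,401)),(pt,(0,37,34),t(437,N)),
 (ps,(9,100.5,72),s(497,126)),(ps,(9,145.5,72),s(570,87)),(ps,(-9,100.5,72),s(483,110)),(ps,(-8.5,-75,24),s(230,360)),(ps,(5.5,-75,24),s(247,373))]
def Bf(y): return (R.from_euler("z",y)*R.from_euler("y",-30,degrees=True)).as_matrix()
def res(q,full=False):
    r=[]
    for p,X,uv in obs:
        if len(uv)<2: continue
        e=proj(p,q[:3]+Bf(q[3]/1000)@np.array(X,float))[0]-np.array(uv); r.append(e)
    r=np.array(r); return r if full else np.nan_to_num(r).ravel()
q=least_squares(res,[548,-52,160,-33],loss="soft_l1",x_scale=[1,1,1,5])
print(q.x,np.sqrt(np.diag(np.linalg.inv(q.jac.T@q.jac)))); print(res(q.x,True))
print("deck z at front x=451.5->102: expected z at bay x:",102+(q.x[0]-451.5)*np.tan(np.pi/6),252-(718.7-q.x[0])*np.tan(np.pi/6))
for ex in (pw,pt,ps):
    o2=obs; obs=[o for o in o2 if o[0] is not ex]; print(least_squares(res,q.x,loss="soft_l1",x_scale=[1,1,1,5]).x); obs=o2
E
```

```text
[551.66 -42.49 154.13 -39.21] [0.72 0.32 1.13 4.64]
[[-0.39  0.36]
 [ 0.2   0.22]
 [ 0.54  0.08]
 [-0.61 -0.07]
 [  nan  0.78]
 [-0.19   nan]
 [-0.18   nan]
 [-1.09 -0.35]
 [-0.96 -0.4 ]
 [-3.12   nan]
 [-1.8  -1.34]
 [-0.26   nan]
 [ 1.24 -0.61]
 [ 0.03  0.26]
 [-0.47  2.6 ]
 [ 0.12  0.94]
 [-0.07 -1.16]]
deck z at front x=451.5->102: expected z at bay x: 159.82516237436903 155.557170446901
[551.06 -44.31 155.03 -39.07]
[551.83 -42.34 154.08 -38.24]
[552.14 -42.55 153.24 -39.34]
```

The fit is consistent: bay origin is about (551.7, -42.5, 155) with yaw -0.037. Next I grasp the lock grip.

```bash
cat >> h.py <<'E'
B=(R.from_euler("z",-0.037)*R.from_euler("y",-30,degrees=True)).as_matrix(); bay0=np.array([551.7,-42.5,155.])
def W(l): return bay0+B@np.array(l,float)
def L(): s=env.read_state(); return np.round((s["tool_pos"]-bay0)@B,2),np.round(s["force"]@B,2),round(s["width"],1),round(s["grip_force"],1),round(s["time_s"],1)
E
python3 - <<'E'
from h import *
q=toolq(B)
env.move_l(W([0,123,180]),q,rate=120); print(L())
print(env.move_l(W([0,123,120]),rate=60,f_stop=8)); print(L())
set_gripper(30); print(L())
set_gripper(8); env.hold(.2); print(L())
E
```

```text
(array([-4.0000e-02,  1.2286e+02,  1.8008e+02]), array([-0.01, -0.31, -0.11]), 88.0, 0.0, 3.7)
False
(array([  0.13, 123.04, 120.22]), array([ 0.08, -1.55,  0.09]), 87.5, 0.0, 4.8)
(array([ -0.  , 123.01, 119.99]), array([-0.14,  0.04,  0.59]), 29.9, 0.0, 5.8)
(array([2.0000e-02, 1.2300e+02, 1.1999e+02]), array([ 0.18, -0.85, -0.74]), 17.8, 30.0, 6.4)
```

```bash
python3 - <<'E'
from h import *
print(env.move_l(W([0,158,120]),rate=30,f_stop=12)); print(L())
print(env.move_l(W([0,215,120]),rate=12,f_stop=15)); print(L()); env.hold(.2); print(L())
E
```

```text
False
(array([-3.0000e-02,  1.5802e+02,  1.2001e+02]), array([ 0.24, -3.21,  0.04]), 17.8, 30.0, 7.7)
True
(array([ -0.  , 189.99, 120.05]), array([ 1.39, -2.44,  3.3 ]), 17.9, 30.0, 10.4)
(array([ -0.  , 189.95, 120.06]), array([2.49, 0.78, 2.38]), 18.0, 30.0, 10.6)
```

```bash
python3 - <<'E'
from h import *
y=190.
for i in range(5):
    y+=0.8; r=env.move_l(W([0,y,120]),rate=6,f_stop=14); l=L(); print(r,y,l)
    if r or l[1][1]<-14: break
    env.hold(.1)
E
```

```text
False 190.8 (array([9.0000e-02, 1.9020e+02, 1.2001e+02]), array([ 2.77, -6.23,  4.09]), 17.6, 30.0, 11.0)
False 191.60000000000002 (array([1.3000e-01, 1.9038e+02, 1.2002e+02]), array([  4.75, -10.69,   3.97]), 17.8, 30.0, 11.4)
False 192.40000000000003 (array([1.3000e-01, 1.9056e+02, 1.2001e+02]), array([  6.21, -14.25,   3.1 ]), 18.0, 30.0, 11.8)
```

The position stays put while force climbs linearly to 14 N, above the catch's 10 N, so this is the end stop at about 67 mm of travel. I relax, release and check that the lock stays.

```bash
python3 - <<'E'
from h import *
import json
env.move_l(W([0,190.2,120]),rate=20); print(L())
set_gripper(60); print(L())
env.move_l(W([0,190,185]),rate=120)
env.move_l(W([0,70,200]),rate=200); env.hold(.1)
st=env.read_state(); im=viewer.camera("wrist"); cv2.imwrite("pics/w2.png",im)
json.dump({k:np.array(v).tolist() for k,v in st.items()},open("w2.json","w")); print(L())
p=cam("wrist",st)
loc=lambda uv,h:(onplane(p,uv,bay0+B[:,2]*h,B[:,2])-bay0)@B
for nm,c,h in(("o",ORANGE,72),("g",GREEN,24)):
    for b in blobs(mask(im,*c)):
        x,y,w,hh=cv2.boundingRect(b); print(nm,x,y,w,hh,loc([(x,y),(x+w,y+hh)],h).round(1).tolist())
E
```

```text
(array([1.1000e-01, 1.9018e+02, 1.2004e+02]), array([ 3.53, -2.01,  2.72]), 18.0, 30.0, 12.1)
(array([-1.0000e-02,  1.9020e+02,  1.2001e+02]), array([-0.15,  0.52,  0.84]), 60.1, 0.0, 12.9)
(array([-1.2000e-01,  7.0700e+01,  1.9965e+02]), array([-0.46, -0.13, -0.69]), 60.3, 0.0, 14.5)
o 0 0 162 269 [[-155.4, 207.1, 72.0], [-93.5, 67.3, 72.0]]
o 302 0 36 87 [[-9.1, 207.1, 72.0], [8.9, 167.9, 72.0]]
o 203 435 136 43 [[-80.0, -55.0, 72.0], [14.0, -92.8, 72.0]]
o 0 282 57 30 [[-191.8, 58.6, 72.0], [-161.5, 38.7, 72.0]]
o 380 436 49 26 [[41.4, -55.2, 72.0], [76.9, -77.7, 72.0]]
o 157 319 15 16 [[-100.6, 34.1, 72.0], [-92.5, 22.9, 72.0]]
o 143 82 8 14 [[-90.9, 170.2, 72.0], [-87.7, 163.5, 72.0]]
g 307 227 21 147 [[-9.2, 79.8, 24.0], [6.6, -41.5, 24.0]]
g 0 260 78 30 [[-231.5, 54.5, 24.0], [-179.3, 30.9, 24.0]]
g 146 110 8 14 [[-112.0, 157.6, 24.0], [-108.0, 149.0, 24.0]]
```

View pics/w2.png

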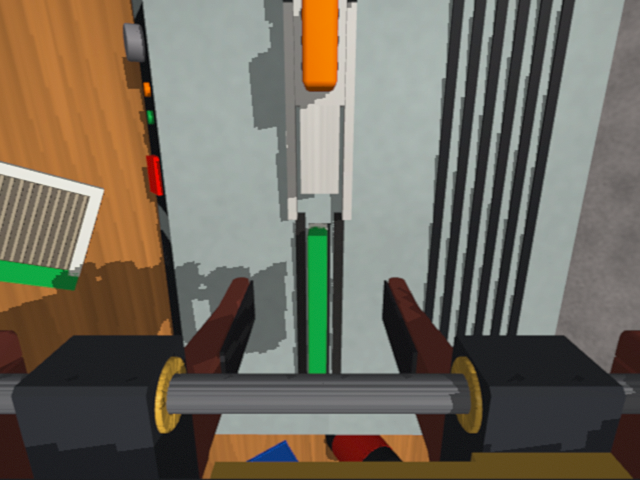

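The lock holds open: the orange grip's right end is at (319,88), i.e. 67 mm of travel. The cassette's left end is uncovered at (317,228), with its middle at bay x ≈ -1.3. Now I grasp and draw it.

```bash
python3 - <<'E'
from h import *
env.move_l(W([-1.3,0,130]),rate=180); print(L())
print(env.move_l(W([-1.3,0,85.5]),rate=50,f_stop=6)); print(L())
set_gripper(25); print(L()); set_gripper(6); env.hold(.2); print(L())
E
```

```text
(array([ -1.42,   0.37, 129.91]), array([-1.09,  0.51,  0.49]), 60.2, 0.0, 15.2)
False
(array([-1.260e+00, -2.000e-02,  8.561e+01]), array([ 0.64, -0.13, -0.24]), 60.0, 0.0, 16.2)
(array([-1.32, -0.  , 85.5 ]), array([-0.2 ,  1.05,  0.27]), 25.3, 0.0, 16.9)
(array([-1.210e+00, -1.000e-02,  8.548e+01]), array([ 0.36, -0.6 , -1.53]), 14.0, 30.0, 17.5)
```

```bash
python3 - <<'E'
from h import *
x=-1.3
for z in (110,150,190,212):
    r=env.move_l(W([x,0,z]),rate=60,f_stop=20); print(r,L())
    if r: break
E
```

```text
False (array([ -1.26,  -0.  , 110.22]), array([ 0.98, -0.55, -1.79]), 13.7, 30.0, 18.0)
False (array([ -1.33,  -0.  , 150.08]), array([ 0.57,  0.22, -2.26]), 13.8, 30.0, 18.9)
False (array([-1.4500e+00,  1.0000e-02,  1.9008e+02]), array([-0.19, -0.55, -2.41]), 13.8, 30.0, 19.7)
False (array([-1.6000e+00,  3.0000e-02,  2.1228e+02]), array([-2.43,  0.17, -3.61]), 13.9, 30.0, 20.2)
```

The cassette is out (about 4 N in hand). Next I locate the bin from the first top and scene pictures.

```bash
python3 - <<'E'
import cv2,numpy as np
a=cv2.imread('pics/top0.png')[180:285,435:525]; b=cv2.imread('pics/scene0.png')[300:410,130:250]
a=cv2.resize(a,None,fx=4,fy=4,interpolation=cv2.INTER_CUBIC); b=cv2.resize(b,None,fx=3.5,fy=3.5,interpolation=cv2.INTER_CUBIC)
c=np.zeros((420,780,3),np.uint8); c[:a.shape[0],:a.shape[1]]=a; c[:b.shape[0],360:360+b.shape[1]]=b
cv2.imwrite('pics/crop3.png',c)
E
```

```text
(no output)
```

View pics/crop3.png

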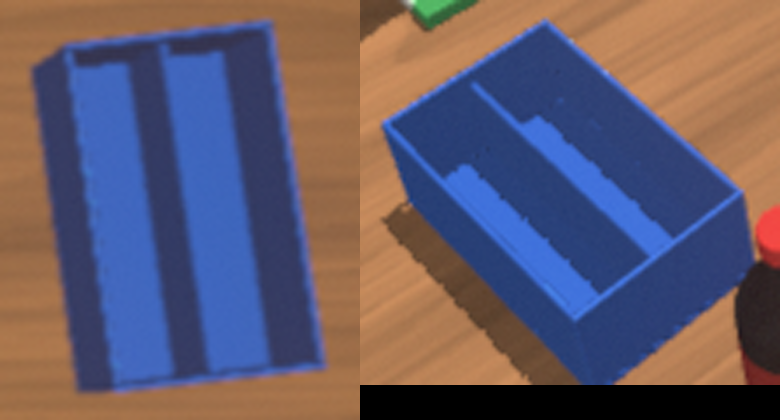

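The rim corners are in the top crop at (66,48), (271,23), (325,368), (112,390), and in the scene crop at (545,22), (743,190), (575,320), (384,124).

```bash
python3 - <<'E'
from h import *
np.set_printoptions(precision=1,suppress=True)
T=np.array([(66,48),(271,23),(325,368),(112,390)],float)/4+[435,180]
S=np.array([(743,190),(575,320),(384,124),(545,22)],float); S=(S-[360,0])/3.5+[130,300]
for p,uv in((cam("top"),T),(cam("scene"),S)):
    X=onz(p,uv,80); 
    print(X[:,:2].tolist(),"c",X.mean(0)[:2]); 
    e=[X[(i+1)%4]-X[i] for i in range(4)]; print([np.linalg.norm(v).round(1) for v in e]); a=X[0]+X[1]-X[2]-X[3]; print("yaw",np.arctan2(a[1],a[0]))
E
```

```text
[[570.1342941993113, -329.27008318910305], [581.7693592856798, -452.2925539742519], [375.06472522646555, -470.03550658571305], [365.3836321481863, -344.83369450603396]] c [ 473.1 -399.1]
[np.float64(123.6), np.float64(207.5), np.float64(125.6), np.float64(205.3)]
yaw 0.08077208049772505
[[573.3525361937678, -328.6259005623981], [585.3253327394741, -451.8048329225702], [379.1877085208912, -469.4787583992989], [368.80431378149365, -349.0642995575679]] c [ 476.7 -399.7]
[np.float64(123.8), np.float64(206.9), np.float64(120.9), np.float64(205.6)]
yaw 0.09253661172211673
```

```bash
python3 - <<'E'
from h import *
def Q(a): return R.from_matrix(np.c_[[np.cos(a),np.sin(a),0],[np.sin(a),-np.cos(a),0],[0,0,-1]]).as_quat()
P=np.array([472.4,-369.5,0]); a=0.087
def S(): s=env.read_state(); return s["tool_pos"].round(1),s["force"].round(1),round(s["width"],1),round(s["time_s"],1)
env.move_l(W([-1.5,0,240]),rate=100); print(S())
env.reach([440,-150,410],Q(np.pi/4)); print(S())
env.reach(P+[0,0,400],Q(a)); env.hold(.2); print(S())
env.move_l(P+[0,0,300],rate=120); env.hold(.2); print(S())
cv2.imwrite("pics/top1.png",viewer.camera("top")); cv2.imwrite("pics/scene1.png",viewer.camera("scene"))
a=viewer and cv2.imread("pics/scene1.png")[150:410,80:320]; cv2.imwrite("pics/crop4.png",cv2.resize(a,None,fx=2.3,fy=2.3))
E
```

```text
(array([430.5, -38. , 362.1]), array([ 0.7,  0.3, -4.3]), 13.6, 20.6)
(array([ 439.9, -149.7,  408.6]), array([ 0.2,  0. , -4.4]), 13.4, 21.3)
(array([ 472.7, -367.9,  400.5]), array([-0.3,  0.1, -4.1]), 13.8, 22.4)
(array([ 472.7, -369.7,  300.8]), array([ 0.3,  0.2, -4.3]), 13.9, 23.6)
```

View pics/crop4.png

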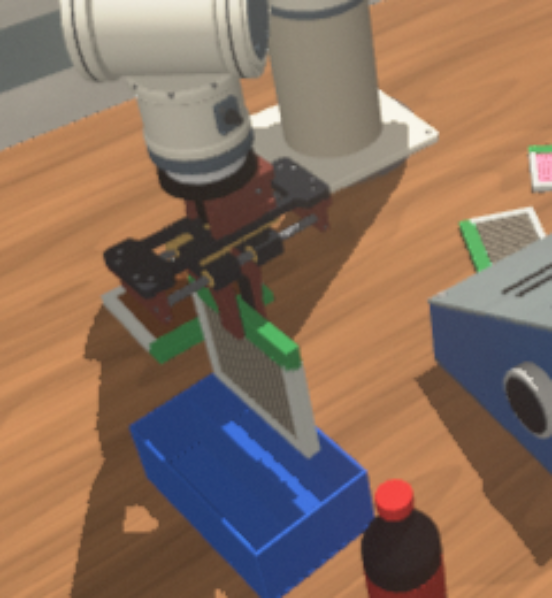

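The cassette hangs upright and parallel to the bin over the near compartment (lower edge around crop (270,420)), clear of the bottle. Lowering it to the floor.

```bash
python3 - <<'E'
from h import *
P=np.array([472.4,-369.5,0])
def S(): s=env.read_state(); return s["tool_pos"].round(1),s["force"].round(1),s["wrist_torque"].round(2),round(s["width"],1),round(s["time_s"],1)
r=env.move_l(P+[0,0,212],rate=60,f_stop=6); print(r,S())
if not r:
    r=env.move_l(P+[0,0,192],rate=10,f_stop=5); print(r,S()); env.hold(.2); print(S())
E
```

```text
False (array([ 472.6, -369.7,  212.4]), array([ 0.1, -0.9, -3.9]), array([ 0.03, -0.04, -0.02]), 13.9, 25.3)
True (array([ 472.8, -369.6,  198.1]), array([2.5, 0.3, 4.9]), array([ 0.11, -0.02,  0.03]), 14.0, 26.6)
(array([ 472.9, -369.6,  198.1]), array([2.5, 1.1, 6. ]), array([ 0.05, -0.05,  0.04]), 13.6, 26.8)
```

```bash
python3 - <<'E'
from h import *
P=np.array([472.8,-369.6,0])
set_gripper(22); env.hold(.3); print(L()); set_gripper(50)
env.move_l(P+[0,0,300],rate=80); env.move_l(P+[0,0,400],rate=150)
env.reach([350,-300,430],env.read_state()["orientation"]); env.hold(.3)
im=viewer.camera("scene"); cv2.imwrite("pics/scene2.png",im); print(L())
t=viewer.camera("top"); cv2.imwrite("pics/top2.png",t)
a=cv2.resize(im[180:410,100:400],None,fx=2.6,fy=2.6); cv2.imwrite("pics/crop5.png",a)
E
```

```text
(array([ -37.74, -329.15,   70.14]), array([-0.53,  0.41,  0.41]), 22.2, 0.0, 27.5)
(array([ -28.57, -265.07,  333.44]), array([ 0.07, -0.01, -0.14]), 50.4, 0.0, 31.4)
```

View pics/crop5.png

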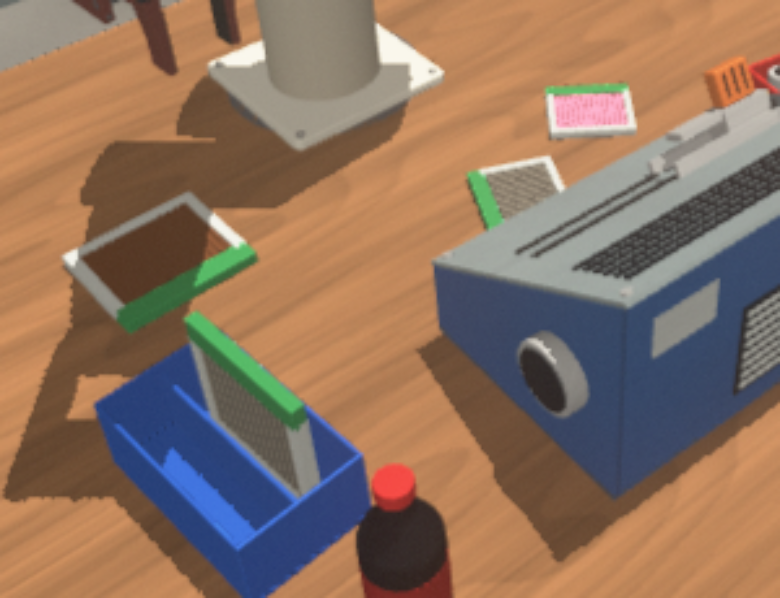

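The cassette stands in the near compartment, green edge up (crop (245,370)). The lock is still open, with its orange grip at (730,82), and the extractor and bystanders are in place. Handing in.

```bash
python3 -c "
from station import workorder
print(workorder.sign_off())"
```

```text
the job is handed in; nothing more can be done
None
```

The job is handed in, but `sign_off()` returned no verdict: the lock is open against its end stop at about 67 mm and holding by itself, the cassette stands green edge up on the floor of the bin's near compartment, nothing else looked moved in the last picture, and the clock read about 31 s.

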